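Put the last label roll in the dry case and latch the lid

TASK

Put the loose label roll upright on the empty post in the case, fully home on the floor of the case, then close the lid, hook the latch's wire bail over the keeper on the lid and press the lever right down so that the lid is pulled tight on its seal. Leave the jar, the can, the packing tape and the rolls already packed where they are.

Things in the scene. Friction and masses are not known exactly. Their poses are not given: they have to be found in the camera images.
- case: Grey plastic case, fast on the bench: 180 deep (x), 260 wide (y), rim 110 high (146 with lid shut), walls and floor 5 thick. Origin: centre of its underside; x from the latch side (front, facing the robot's left) to the hinge side, z up. Posts at x +-43, y +-62: three carry rolls, the one at (-43, +62) is empty. An open carton, 150 high, stands a little way off its +y side.
- post_top (a point): Centre of the top of the empty post, 65 above the underside of the case. The post is 25 in diameter, tapering to 12 over its last 12; it stands 60 above the case's floor. A roll that is home has its centre 10 below this point.
- roll_mid (a point): Centre, half-way up, of the loose label roll: white paper on a brown core, 62 in diameter, 100 tall, bore 28 right through, about 0.22 kg, standing upright on the bench; z is its axis. It is the only roll of this shape outside the case.
- lid (a joint): Lid angle, rad: 0 = rim shut and sealed, grows as its front edge rises; about 1.57 stands upright. The hinge is stiff (about 0.3 N m), so the lid stays where it is left. Lid: shell 180 x 260, 36 deep overall (panel 6 thick, skirt all round 30 deep). Let down on the seal it rests at about 0.02 and springs back there when pushed lower; the latch must hold it under 0.01.
- lid_hinge (a point): Middle of the lid's hinge line: rear top edge of the case, x = +90, z = 110 in the case's frame; the line runs along the case's y.
- lid_edge (a point): Middle of the lid's front upper edge (outer face of the panel): 180 in front of the hinge line and 36 above it when shut. Turns with the lid.
- latch_lever (a joint): Lever angle, rad: 0 = pressed right down, hanging flat along the case's front; grows as its end swings out and up; 1.57 points straight out from the front, 2.2 is its stop. Its hinge is stiff enough (about 0.1 N m) to stay where it is left. The lever is a steel plate 40 wide (along the case's y), 4 thick and 61 long from its pivot to the end, where it is rolled to 8 mm.
- lever_pivot (a point): Middle of the lever's pivot: in the case's frame x = -110 (20 in front of the front face), y = 0, z = 72.
- lever_end (a point): Middle of the lever's rolled end, 57 from the pivot.
- latch_bail (a joint): Angle of the wire bail relative to the lever, rad: about 0 when latched, grows as it swings away from the lid; 3.3 (its stop) = folded out along the lever. It turns freely on a pin through the lever 15 from the pivot, and falls by its own weight: past the upright it leans on the lid's front skirt, else it falls back out along the lever. Two wires 5 thick at y = +-34 straddle the lever and carry the bar, 66 from the pin.
- bail_bar (a point): Middle of the bail's cross bar: 8 in diameter, 60 long, parallel to the case's y. Folded out, its centre lies about 20 beyond the lever's end; a fingertip from outside and below can lift it and swing it over, past the upright, to the keeper. Drawn down in the keeper it keeps the lid shut. With the lever at 1.7 or more and the lid on its seal, the bar clears the keeper's lip by 4 or more.
- keeper (a point): The keeper: steel ledge 40 wide (along the case's y) that stands 18 out from the lid's front skirt with an upturned lip 4 thick and 8 tall at its outer edge. This point is in the trough, 5 inward of the lip's inner face and 4 above the ledge: the seat of the bar. x inward, z up when the lid is shut (122 above the bench). The skirt rises 24 above it.
- jar: White plastic jar with black cap, 68 in diameter, 95 tall, standing; origin at the centre of its underside. Leave alone.
- can: Plain aluminium can, 60 in diameter, 120 tall, standing; origin at the centre of its underside. Leave alone.
- tape: Roll of brown packing tape lying flat in front of the case to one side, 100 in diameter, 48 tall; origin at the centre of its underside. Leave alone.
- packed_a: Label roll already packed, on the post at x = -43, y = -62 of the case; same size as the loose one; origin at the centre of its underside.
- packed_b: Label roll already packed, on the post at x = +43, y = -62; origin at the centre of its underside.
- packed_c: Label roll already packed, on the post at x = +43, y = +62; origin at the centre of its underside.
Not all that is in view belongs to the job. What is shaped like the part that bears roll_mid but orange or purple is not meant.

How it is judged (in metres and radians):
On the way, in this order (a step that is already met when the one before it is completed fails the run):
1. the loose roll is home on the empty post (horizontal distance between roll_mid and post_top below 0.004 m and z of roll_mid in the frame of case below 0.059 m and angle between roll_mid's own z axis and vertical below 0.06 rad), for 0.2 s.
2. the lid is down on its seal (value of joint lid below 0.05 rad), for 0.2 s.
3. the bail's bar is over the keeper, behind its lip (x of bail_bar in the frame of keeper between -0.005 and 0.01 m and z of bail_bar in the frame of keeper below 0.02 m), for 0.1 s.
At the end, for the whole second after the job is handed in: The loose roll stands upright on the empty post, its centre within 4 mm of the post's axis and its foot within 4 mm of the case's floor; the bail's bar lies in the keeper behind the lip; the lever is down (under 0.10 rad) and the lid held tight (under 0.010 rad); nothing is held (all of step 1 and x of bail_bar in the frame of keeper between -0.005 and 0.01 m and z of bail_bar in the frame of keeper below 0.006 m and value of joint lid below 0.01 rad and value of joint latch_lever below 0.1 rad); the robot touches nothing.
It fails at once if the jar is moved by more than 20 mm (distance of jar from where it was at the start of the episode above 0.02 m).
It fails at once if the can is moved by more than 20 mm (distance of can from where it was at the start of the episode above 0.02 m).
It fails at once if the packing tape is moved by more than 20 mm (distance of tape from where it was at the start of the episode above 0.02 m).
It fails at once if a roll already packed is moved by more than 20 mm (distance of any of packed_a, packed_b, packed_c from where it was at the start of the episode above 0.02 m).
It also fails if it takes over 72 s, if anything falls off the work surface, if the arm or the gripper's body presses on something with over 40 N, if the wrist force passes 120 N, or if a joint passes its speed limit or range.

ROBOT

A 6-joint arm with a two-finger parallel gripper is mounted at the origin on the work surface. World frame = base frame: x ahead of the robot, y to its left, z up, the work surface at z = 0. Lengths are in mm, angles in rad, forces in N, time in s.
With the tool pointing down it reaches from about 300 to 775 mm from the base axis. Payload 14.6 kg.
Tool frame: the origin (TCP) lies on the centre line of the jaws, within the pads' length; the fingertips stand 19 mm ahead of it and the grasp point (between the pads) is the TCP (bot.tip_reach is the distance from the TCP to the fingertips, in mm); y points along the fingers, x is the direction in which the jaws open and shut, and the axes are right-handed (so a half turn about y gives the same grasp; the last joint's range is limited). The gripper opens to 85 mm and grips with 20 to 120 N. Pads are 22 mm wide; open, the fingers measure 114 mm over their backs; the gripper's body (76 mm by 85 mm) begins 54 mm behind the grasp point. The pads swing forward as they close: fully open they stand 13 mm farther back than shut.
Start: joints at [1.153, 0.3, 1.521, -0, 1.321, -0.067], TCP at [189.004, 516.495, 250.281] pointing down, gripper open.
Joint ranges: [-3.03, 3.03], [-0.79, 2.21], [0.23, 2.52], [-1.04, 4.18], [0, 3.07], [-2.55, 2.55]. Speed limits (rad/s): [2.22, 2.22, 2.57, 3.14, 3.14, 3.14].

INTERFACE

Orientations are given as a unit quaternion [w, x, y, z].
In Python, from rig import bot gives the robot as it stands. Calls block until the motion is done:
- bot.move_to(position, orientation): joint-space move of the TCP to a pose.
- bot.servo_line(position, attitude=None, speed=150, until_force=None): straight line of the TCP; attitude=None keeps the orientation; speed is the mean speed in mm/s. With until_force (N) it stops when the force on the tool has changed by that much, and returns True; else False.
- bot.move_joints(angles): joint-space move.
- bot.move_gripper(opening, grip_force=None): finger opening in mm; grip_force is the grip in N (None keeps the last); returns when the fingers have stopped.
- bot.dwell(seconds).
- bot.ik(position, orientation): joint angles nearest the present ones, or None.
- bot.read_state(): the state.
- bot.read_camera(name): name is "side" or "top"; returns a dict with "image" (384x512x3 uint8, blue, green, red), "depth" (384x512 float32, mm along the optical axis (not along the pixel's ray), 0 where there is no reading), "fovy" (degrees; the focal length in pixels is half the picture's height over the tangent of half this angle, whatever the lens; pixels are square), "cx", "cy" (the principal point, pixels), "eye" and "attitude" of the camera in the world. Camera axes: x right, y down, z forward; pixel columns grow to the right and rows downward; lengths in mm; the calibration is good to about 2 mm. A picture is of the moment at which its call begins.
A pose or a line that the arm cannot do raises bot.MotionError and nothing moves.
- bot.finish_job(): hands the job in, once; it reports no verdict.
The state is a dict: "clock": time; "joint_positions": joint angles; "qvel": joint speeds; "effort": joint torques, N m; "ee_pos": TCP position; "tool_rot": TCP orientation; "ft_force": force on the tool from outside, world axes, zero at the start; "moment": the same for the moment, N m; "grip_width": finger opening in mm.
Only numpy, scipy, OpenCV 4.12 (cv2) and the standard library are available. Lean on these libraries where they do the work, as an engineer would, in place of code of your own. Each camera call takes 0.05 s, during which the arm holds its last target. There are 200 camera calls.

## Working session

There is one attempt and no reset: what is moved stays moved. The work goes in short steps, each a Python script; the robot and the scene stay as the last script left them, time stands still between calls to the robot, and variables do not carry over. Pictures are saved under pics/ and viewed, on a budget of 10 in all, crops included, one or two more only if the job needs it, and the job is handed in when it is done.

```bash
ls; mkdir -p pics; cat > h.py <<'E'
import numpy as np, cv2
from rig import bot
from scipy.spatial.transform import Rotation as R
def rot(q): return R.from_quat([q[1],q[2],q[3],q[0]])
def quat(M): 
    q=R.from_matrix(M).as_quat(); return [q[3],q[0],q[1],q[2]]
def cloud(c):
    h,w=c["depth"].shape; f=h/2/np.tan(np.radians(c["fovy"])/2)
    v,u=np.mgrid[:h,:w]; d=c["depth"]
    P=np.stack([(u-c["cx"])/f*d,(v-c["cy"])/f*d,d],-1)
    W=P.reshape(-1,3)@rot(c["attitude"]).as_matrix().T+np.array(c["eye"])
    W=W.reshape(h,w,3); W[d==0]=np.nan
    return W
E
python3 - <<'E'
from h import *
import pickle
for n in("side","top"):
    c=bot.read_camera(n); cv2.imwrite(f"pics/{n}0.png",c["image"]); pickle.dump(c,open(n+"0.pkl","wb"))
    print(n,c["fovy"],c["cx"],c["cy"],c["eye"],c["attitude"])
print(bot.read_state())
E
```

```text
pics
side 48.61072019106385 251.93912217707282 186.09798654774082 [880.3394984  213.7829246  945.91253214] [-0.12268678  0.51833438  0.82456595 -0.19070504]
top 48.340001951752875 250.19406862486554 192.90407871013016 [ 317.84034842   25.34895417 1030.27043102] [-0.05719282  0.71079028 -0.69749742  0.07073544]
{'clock': 0.1, 'joint_positions': array([ 1.15344120e+00,  3.00397774e-01,  1.52155812e+00, -1.22336342e-05,
        1.32070239e+00, -6.66186498e-02]), 'qvel': array([ 0.00013609, -0.00128396, -0.00262897,  0.00099346, -0.00109307,
        0.00183905]), 'effort': array([ 1.53463556e-03, -5.44377100e+01, -3.62367153e+01, -3.86653073e-05,
        2.99738495e-03, -8.73333022e-06]), 'ee_pos': array([188.90568042, 516.32224574, 249.77124033]), 'tool_rot': array([-0.57936746,  0.57976425,  0.40477631, -0.40541695]), 'ft_force': array([ 0.30410368, -0.37830828,  0.41870501]), 'moment': array([-0.00258353,  0.03307594,  0.04177413]), 'grip_width': 85.35336926337364}
```

View pics/top0.png

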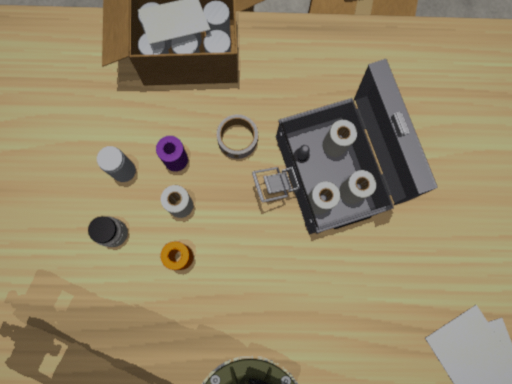

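View pics/side0.png

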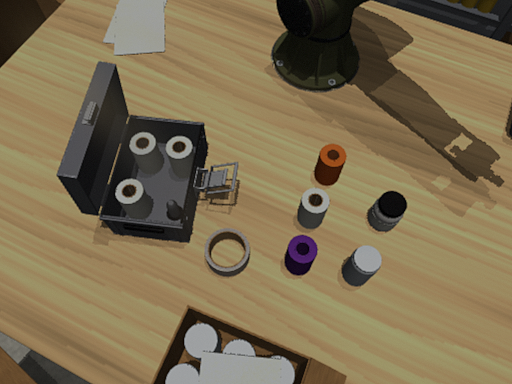

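The top view shows +x up and +y left. The loose white roll is at (176,200), with orange and purple decoys on either side, the jar at (103,230) and the can at (113,163). The case is at (335,165), with its empty post at (303,152). The latch is folded out at (275,185) and the tape is at (238,137).

```bash
cat > m.py <<'E'
from h import *
import pickle
seeds={"top":dict(roll=(176,200),pc=(344,133),pa=(326,195),pb=(362,184),jar=(103,230),can=(112,158),purple=(172,148),orange=(177,256)),
"side":dict(roll=(315,200),pc=(130,190),pa=(179,149),pb=(144,144),jar=(392,205),can=(369,258),purple=(303,245),orange=(332,154))}
hz=dict(roll=100,pc=105,pa=105,pb=105,jar=95,can=120,purple=100,orange=100)
def ray(c,uv,z):
    f=384/2/np.tan(np.radians(c["fovy"])/2)
    d=rot(c["attitude"]).apply([(uv[0]-c["cx"])/f,(uv[1]-c["cy"])/f,1]); e=np.array(c["eye"])
    return e+d*(z-e[2])/d[2]
if __name__=="__main__":
  for n in seeds:
    c=pickle.load(open(n+"0.pkl","rb")); W=cloud(c)
    print(n,"table z",np.nanmedian(W[300:330,200:260,2]) if n=="top" else "", np.nanstd(W[300:310,230:250,2]))
    for k,s in seeds[n].items():
        m=(np.abs(W[...,2]-hz[k])<7).astype(np.uint8)
        b=np.zeros_like(m); cv2.circle(b,s,24,1,-1); m*=b
        nn,l,st,ce=cv2.connectedComponentsWithStats(m)
        if nn<2: print(k,"none"); continue
        i=1+np.argmax(st[1:,4]); p=np.argwhere(l==i)[:,::-1].astype(np.float32)
        P=np.array([ray(c,q,hz[k]) for q in p])[:,:2].astype(np.float32)
        (cx,cy),r=cv2.minEnclosingCircle(P); h=cv2.convexHull(P); M=cv2.moments(h)
        print(k,np.round([cx,cy,r],1),np.round([M['m10']/M['m00'],M['m01']/M['m00']],1),"A-dia",round(2*np.sqrt(M['m00']/np.pi),1),"z",round(float(np.nanmedian(W[l==i][:,2])),1))
    # post: dark points within case
    s={"top":(303,152),"side":(173,207)}[n]
    m=(np.abs(W[...,2]-62)<8).astype(np.uint8); b=np.zeros_like(m); cv2.circle(b,s,12,1,-1); m*=b
    print("post",len(np.argwhere(m)),np.nanmedian(W[m>0],0))
    # latch & case crops
    u,v={"top":(225,55),"side":(50,55)}[n]
    cv2.imwrite(f"pics/{n}c.png",cv2.resize(c["image"][v:v+190,u:u+220],None,fx=3,fy=3,interpolation=cv2.INTER_CUBIC)[:600,:800])
E
python3 m.py
```

```text
top table z -0.5419307846505035 2.091913457277523
roll [473.3 175.1  31.1] [473.3 174.8] A-dia 60.3 z 99.3
pc [ 631.3 -199.4   31.4] [ 631.6 -199.4] A-dia 60.5 z 104.1
pa [ 487.5 -157.3   31.2] [ 487.4 -157.5] A-dia 60.8 z 104.0
pb [ 515.1 -238.2   31.6] [ 514.8 -238.4] A-dia 60.6 z 103.9
jar [403.  330.3  30.2] [403.2 330.5] A-dia 58.6 z 94.4
can [556.4 316.7  28.4] [556.3 317.2] A-dia 54.6 z 119.2
purple [587.1 191.8  31.3] [587.1 191.9] A-dia 60.9 z 99.1
orange [350.4 168.9  30.8] [350.2 168.6] A-dia 60.1 z 99.1
post 66 [ 603.16445506 -118.41205981   60.80721221]
side table z  1.709386262652903
roll [476.1 175.7  32. ] [476.1 175.6] A-dia 61.6 z 100.2
pc [ 634.9 -198.5   32.3] [ 634.6 -198.5] A-dia 62.3 z 105.2
pa [ 489.8 -155.8   33. ] [ 490.7 -157.3] A-dia 62.3 z 105.1
pb [ 517.8 -237.7   32.8] [ 518.2 -237.9] A-dia 62.2 z 105.3
jar [406.2 330.2  31.7] [405.8 331. ] A-dia 60.3 z 95.3
can [558.6 317.9  28.7] [558.6 318. ] A-dia 55.0 z 120.5
purple [590.2 192.4  31.5] [590.  192.7] A-dia 61.3 z 100.3
orange [353.  168.5  32.4] [353.  169.3] A-dia 62.0 z 100.2
post 77 [ 608.78555973 -115.99127887   60.8711127 ]
```

View pics/topc.png

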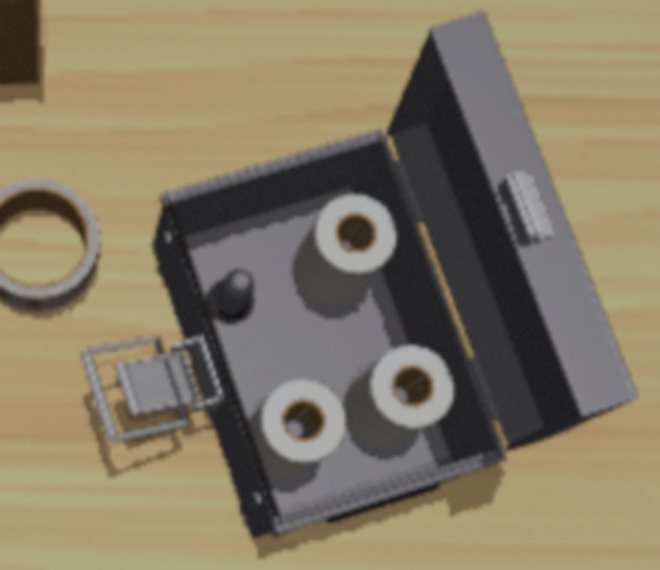

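View pics/sidec.png

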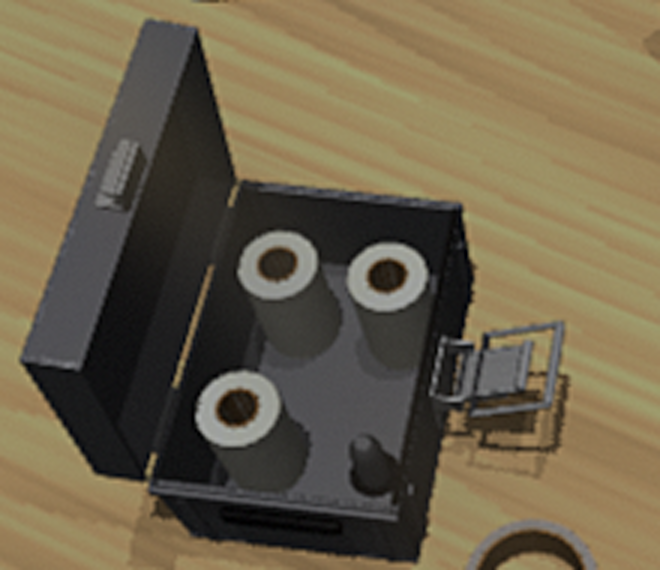

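Both views put each object within about 3 mm of the same place, so I'll use the average. Three packed rolls fix the case frame: the spacings are 85.4 against 86 and 122.9 against 124. Next I measure the lid and latch angles and test reachability.

```bash
cat >> h.py <<'E'
PA=np.array([488.6,-157.3]);PB=np.array([516.4,-238.1]);PC=np.array([633.1,-199.0])
C0=(PA+PC)/2
v=PC-PA; YAW=np.arctan2(v[1],v[0])-np.arctan2(124,86)
cx_=np.array([np.cos(YAW),np.sin(YAW),0]); cy_=np.array([-np.sin(YAW),np.cos(YAW),0]); cz_=np.array([0,0,1.])
def c2w(p): p=np.asarray(p,float); return np.array([*C0,0])+p[0]*cx_+p[1]*cy_+p[2]*cz_
def w2c(W): d=W-np.array([*C0,0]); return np.stack([d@cx_,d@cy_,d@cz_],-1)
def att(b,s=1):
    "tool pointing in case xz plane, b = dip below horizontal (rad), jaws along case y * s"
    y=np.cos(b)*cx_-np.sin(b)*cz_; x=s*cy_; return quat(np.stack([x,y,np.cross(x,y)],1))
E
python3 - <<'E'
from h import *
import pickle
print("yaw",YAW,"centre",C0,"post",c2w([-43,62,65]))
for n in("top","side"):
    c=pickle.load(open(n+"0.pkl","rb")); Q=w2c(cloud(c)); x,y,z=np.moveaxis(Q,-1,0)
    m=(abs(y)<12)&(x<-112)&(x>-215)&(z>35)
    print(n,"latch mid"); p=Q[m]; 
    for lo in range(-215,-110,8):
        q=p[(p[:,0]>=lo)&(p[:,0]<lo+8)]
        if len(q): print(lo+4,len(q),np.round(np.median(q,0),1))
    m=(abs(y)<45)&(x<-150)&(x>-260)&(z>60); q=Q[m]; print("outer",len(q), np.round(np.percentile(q,[2,50,98],axis=0),1) if len(q) else 0)
    m=(abs(y)<110)&(x>60)&(x<250)&(z>150); q=Q[m]; t=q[q[:,2]>np.percentile(q[:,2],80)]
    print("lid z max",np.percentile(q[:,2],98),"top face x",np.percentile(t[:,0],[2,98]))
    tops=q[q[:,2]>265]
    print("top face fit z=a x+b", np.polyfit(tops[:,0],tops[:,2],1), np.percentile(tops[:,0],[2,50,98]), np.percentile(tops[:,2],[2,50,98]))
J=bot.read_state()["joint_positions"]
for nm,p,b in [("pick",None,np.pi/2),("post",(-43,62,150),np.pi/2),("lidback",(150,0,270),np.pi/2),("lidshut",(-75,0,170),np.pi/2),
  ("bail0",(-195,0,75),np.pi/4),("bail0up",(-235,0,150),np.pi/4),("bailtop",(-130,0,145),np.pi/4),("lever",(-130,0,40),np.pi/4),("lever20",(-130,0,40),.35),("lever0",(-130,0,40),0.15)]:
    for s in(1,-1):
        w=np.array([474.7,175.3,80]) if p is None else c2w(p)
        q=bot.ik(w,att(b,s)); print(nm,s,np.round(w,0),None if q is None else np.round(q,2))
E
```

```text
yaw -1.245361736942137 centre [ 560.85 -178.15] post [ 605.84775026 -117.58431276   65.        ]
top latch mid
-187 11 [-183.6    0.5  111.3]
-179 30 [-179.5   -0.3  112.1]
-163 17 [-1.604e+02 -1.000e-01  1.024e+02]
-155 34 [-155.3   -0.3  102.9]
-147 34 [-1.471e+02  1.000e-01  9.400e+01]
-139 36 [-138.8   -0.2   89.6]
-131 33 [-131.     1.1   85.3]
-123 33 [-122.8   -0.2   81.8]
-115 31 [-1.149e+02  1.000e-01  7.620e+01]
outer 257 [[-184.1  -36.5   94.5]
 [-170.    -1.7  106.4]
 [-150.4   34.3  115.1]]
lid z max 307.1993226279226 top face x [ 74.11513906 105.74040803]
top face fit z=a x+b [-3.75679964e-04  2.91169200e+02] [ 71.9033047   87.47545299 106.09910762] [285.67944822 290.10946797 307.52813034]
side latch mid
-187 6 [-183.9    3.2  111.4]
-179 29 [-1.796e+02  1.000e-01  1.134e+02]
-163 13 [-160.4   -1.3  104.1]
-155 29 [-155.1   -1.4  104.4]
-147 30 [-147.3    0.4   94.8]
-139 32 [-138.9   -0.3   90.4]
-131 29 [-130.9   -1.5   86.4]
-123 31 [-123.5    0.3   81.9]
-115 23 [-115.7    1.2   78.2]
outer 236 [[-183.9  -34.8   96.2]
 [-168.3    1.7  107.4]
 [-150.6   36.1  115.4]]
[... 481 characters left out ...]
 -320.  270.] [-0.54  0.61  1.03 -0.    1.5   2.28]
lidshut 1 [ 537. -107.  170.] [-0.26  0.37  1.62 -0.    1.15 -0.59]
lidshut -1 [ 537. -107.  170.] [-0.26  0.37  1.62 -0.    1.15  2.55]
bail0 1 [499.   7.  75.] [ 0.26  0.5   1.91 -1.01  0.98  0.64]
bail0 -1 [499.   7.  75.] [ 0.26  0.5   1.91 -1.01  0.98 -2.51]
bail0up 1 [486.  45. 150.] [ 0.35  0.36  1.88 -0.9   1.13  0.52]
bail0up -1 [486.  45. 150.] None
bailtop 1 [519. -55. 145.] [ 0.13  0.37  1.88 -0.98  0.99  0.41]
bailtop -1 [519. -55. 145.] None
lever 1 [519. -55.  40.] None
lever -1 [519. -55.  40.] None
lever20 1 [519. -55.  40.] None
lever20 -1 [519. -55.  40.] None
lever0 1 [519. -55.  40.] None
lever0 -1 [519. -55.  40.] None
```

Readings agree with the geometry. Lid is at about 1.47 rad and lever at about 2.1 rad, with the bar at (-181,110) in the case frame, which is 80.5 from the pivot against 81 expected. Now the roll, starting with the pick and insertion.

```bash
python3 - <<'E'
from h import *
A=att(np.pi/2)
st=lambda t:(lambda s:print(t,round(s["clock"],2),np.round(s["ee_pos"],1),np.round(s["ft_force"],1),round(s["grip_width"],1)))(bot.read_state())
bot.move_to([474.7,175.3,150],A)
bot.servo_line([474.7,175.3,80],speed=120); st("at roll")
bot.move_gripper(50,40); st("grip")
bot.servo_line([474.7,175.3,230],speed=200)
p=c2w([-43,62,230]); bot.move_to(p,A); st("over")
p[2]=160; print(bot.servo_line(p,speed=120,until_force=12)); st("z160")
c=bot.read_camera("side"); cv2.imwrite("pics/s1.png",c["image"][80:300,30:330].repeat(2,0).repeat(2,1))
p[2]=85.5; print(bot.servo_line(p,speed=50,until_force=12)); st("down")
E
```

```text
at roll 2.5 [475.  175.6  80.6] [-0.  -0.5 -0.2] 85.4
grip 2.85 [475.  175.4  81. ] [-2.5  0.5  7. ] 61.4
over 4.97 [ 605.8 -116.3  229.9] [-0.4  0.2 -2.1] 61.1
False
z160 5.7 [ 606.2 -117.4  160.9] [ 0.3 -0.5 -1.6] 61.1
False
down 7.39 [ 606.  -117.7   86.1] [-4.4 -1.1  5.2] 61.7
```

View pics/s1.png

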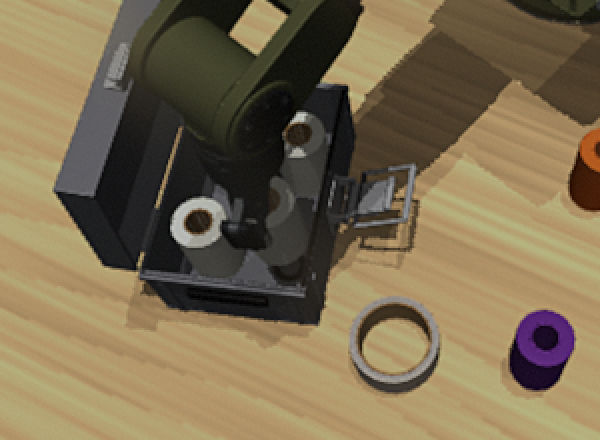

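The roll is centred over the empty post and went down to z 86 without resistance. I'll release it, check it from above, and shut the lid.

```bash
cat > lid.py <<'E'
from h import *
from m import ray
A=att(np.pi/2)
st=lambda t:(lambda s:print(t,round(s["clock"],2),np.round(w2c(s["ee_pos"]),1),np.round(s["ft_force"],1),round(s["grip_width"],1)))(bot.read_state())
bot.move_gripper(85); bot.servo_line(c2w([-43,62,200]),speed=200)
bot.move_to(c2w([-43,62,375]),A); bot.move_gripper(0)
bot.move_to(c2w([150,0,375]),A); st("behind")
c=bot.read_camera("top"); W=cloud(c); Q=w2c(W); cv2.imwrite("pics/t2.png",c["image"])
for nm,(x0,y0) in dict(loose=(-43,62),pa=(-43,-62),pc=(43,62),pb=(43,-62)).items():
    m=(np.hypot(Q[...,0]-x0,Q[...,1]-y0)<40)&(abs(Q[...,2]-105)<9)
    p=np.argwhere(m)[:,::-1]
    if len(p)<30: print(nm,"few",len(p)); continue
    P=w2c(np.array([ray(c,q,105) for q in p]))[:,:2].astype(np.float32)
    P=P[np.hypot(P[:,0]-x0,P[:,1]-y0)<36]
    print(nm,len(P),np.round(cv2.minEnclosingCircle(P),1) if 0 else cv2.minEnclosingCircle(P),"z",np.nanmedian(Q[m][:,2]))
E
python3 lid.py
```

```text
behind 10.81 [148.9   0.8 375.2] [-0.6  0.4 -0.6] 0.0
loose 485 ((-44.53001022338867, 59.919715881347656), 31.900249481201172) z 104.02812144273275
pa 508 ((-42.950653076171875, -63.78776931762695), 31.57151222229004) z 104.06714724819096
pc 477 ((42.555198669433594, 59.66814422607422), 31.6470947265625) z 103.87875811792537
pb 483 ((41.940792083740234, -62.5081787109375), 31.93485450744629) z 104.01812785342929
```

The loose roll's top sits level with the packed ones (104.0 in all cases) and on the post grid, so it is home. Closing the lid.

```bash
python3 - <<'E'
from h import *
A=att(np.pi/2)
st=lambda t:(lambda s:print(t,round(s["clock"],2),np.round(w2c(s["ee_pos"]),1),np.round(s["ft_force"],1)))(bot.read_state())
def tcp(th,r=158): return c2w([90-r*np.cos(th)+36*np.sin(th)+11,0,110+r*np.sin(th)+36*np.cos(th)+19])
p=tcp(1.65); p[2]=tcp(1.47)[2]
bot.servo_line(c2w([150,0,w2c(p)[2]]),speed=200); st("down")
for th in list(np.arange(1.4,0.1,-0.2)):
    if bot.servo_line(tcp(th),speed=150,until_force=25): st("hit %.2f"%th); break
st("low")
print(bot.servo_line(tcp(0.03),speed=60,until_force=25)); st("a")
print(bot.servo_line(tcp(0.0),speed=20,until_force=15)); st("b")
bot.servo_line(tcp(0.0)+[0,0,60],speed=200)
bot.move_to(c2w([-60,0,300]),A)
for n in("side","top"):
    c=bot.read_camera(n); Q=w2c(cloud(c)); x,y,z=np.moveaxis(Q,-1,0)
    m=(x>-80)&(x<80)&(abs(y)<120)&(z>130)&(z<175); q=Q[m]
    print(n,len(q),np.polyfit(q[:,0],q[:,2],1),np.median(q[:,2]))
    cv2.imwrite(f"pics/{n}3.png",c["image"])
E
```

```text
down 11.43 [149.5   0.7 291.6] [0.5 0.1 1.1]
low 14.05 [-46.1   0.2 196.4] [-0.5  0.2 -0.2]
False
a 14.66 [-55.9   0.  169.7] [ 0.8 -0.3  0.4]
False
b 15.05 [-56.6   0.3 166.2] [-4.  -1.  11.9]
side 6689 [-2.05097413e-02  1.48525916e+02] 148.5743215039596
top 488 [-2.43616027e-02  1.47048744e+02] 148.3948964425049
```

```bash
cat > search.py <<'E'
from h import *
# lever press: find tool axis dir (dip b, yaw psi from case x) & roll feasible at path points
def att2(b,psi,roll):
    h=np.cos(psi)*cx_+np.sin(psi)*cy_; y=np.cos(b)*h-np.sin(b)*cz_
    l=np.cross(cz_,h); M=np.stack([l,y,np.cross(l,y)],1)
    return R.from_rotvec(roll*y)*R.from_matrix(M), y
pts=[(-158,0,110),(-160,0,70),(-145,0,35),(-114,0,24)]
if __name__=="__main__":
  for b in np.radians([30,40,45,50,55,60,65,70,75]):
    for psi in np.radians([-20,0,15,30,45,60,75,90]):
      for roll in np.radians([0,90,-90,180]):
        r,y=att2(b,psi,roll); q=r.as_quat(); q=[q[3],*q[:3]]
        ok=[bot.ik(c2w(p)-19*y-8*(cx_) ,q) is not None for p in pts]
        if all(ok):
            # body centre line start (73 behind tip), inner corner reach in case x
            yc=np.array([y@cx_,y@cy_,y[2]]); base=np.array(pts[-1])-[8,0,0]-73*yc
            ex=42*np.sqrt(1-yc[0]**2)
            print(*np.round(np.degrees([b,psi,roll])),"body",np.round(base),"xmax",round(base[0]+ex))
E
python3 search.py
```

```text
30.0 45.0 0.0 body [-167.  -45.   60.] xmax -133
30.0 45.0 -90.0 body [-167.  -45.   60.] xmax -133
30.0 45.0 180.0 body [-167.  -45.   60.] xmax -133
30.0 60.0 0.0 body [-154.  -55.   60.] xmax -116
30.0 60.0 -90.0 body [-154.  -55.   60.] xmax -116
30.0 60.0 180.0 body [-154.  -55.   60.] xmax -116
30.0 75.0 0.0 body [-138.  -61.   60.] xmax -97
30.0 75.0 -90.0 body [-138.  -61.   60.] xmax -97
30.0 75.0 180.0 body [-138.  -61.   60.] xmax -97
30.0 90.0 0.0 body [-122.  -63.   60.] xmax -80
30.0 90.0 -90.0 body [-122.  -63.   60.] xmax -80
30.0 90.0 180.0 body [-122.  -63.   60.] xmax -80
40.0 -20.0 0.0 body [-175.   19.   71.] xmax -145
40.0 -20.0 90.0 body [-175.   19.   71.] xmax -145
40.0 -20.0 -90.0 body [-175.   19.   71.] xmax -145
40.0 -20.0 180.0 body [-175.   19.   71.] xmax -145
40.0 60.0 0.0 body [-150.  -48.   71.] xmax -111
40.0 60.0 -90.0 body [-150.  -48.   71.] xmax -111
40.0 60.0 180.0 body [-150.  -48.   71.] xmax -111
40.0 75.0 0.0 body [-136.  -54.   71.] xmax -95
40.0 75.0 -90.0 body [-136.  -54.   71.] xmax -95
40.0 75.0 180.0 body [-136.  -54.   71.] xmax -9
[... 6011 characters left out ...]
5.] xmax -97
75.0 30.0 180.0 body [-138.   -9.   95.] xmax -97
75.0 45.0 0.0 body [-135.  -13.   95.] xmax -94
75.0 45.0 90.0 body [-135.  -13.   95.] xmax -94
75.0 45.0 180.0 body [-135.  -13.   95.] xmax -94
75.0 60.0 0.0 body [-131.  -16.   95.] xmax -90
75.0 60.0 90.0 body [-131.  -16.   95.] xmax -90
75.0 60.0 180.0 body [-131.  -16.   95.] xmax -90
75.0 75.0 0.0 body [-127.  -18.   95.] xmax -85
75.0 75.0 90.0 body [-127.  -18.   95.] xmax -85
75.0 75.0 180.0 body [-127.  -18.   95.] xmax -85
75.0 90.0 0.0 body [-122.  -19.   95.] xmax -80
75.0 90.0 90.0 body [-122.  -19.   95.] xmax -80
75.0 90.0 -90.0 body [-122.  -19.   95.] xmax -80
75.0 90.0 180.0 body [-122.  -19.   95.] xmax -80
```

The lid rests at 0.0205 by plane fit, on its seal. Next, swing the bail over from outside and below with closed fingers tilted 55°.

```bash
python3 - <<'E'
from h import *
b=np.radians(55); A=att(b)
st=lambda t:(lambda s:print(t,round(s["clock"],2),np.round(w2c(s["ee_pos"]),1),np.round(s["ft_force"],1)))(bot.read_state())
d=np.array([np.cos(b),0,-np.sin(b)]); n=np.array([np.sin(b),0,np.cos(b)])
def tcp(al,gap=0,L=66):
    bar=np.array([-123-L*np.sin(al),0,79.6-L*np.cos(al)]); return c2w(bar-(15+gap)*n-7*d)
bot.move_to(c2w([-290,0,220]),A); st("out")
bot.servo_line(tcp(2.05,35),speed=250); st("pre")
for al in np.linspace(2.05,3.35,8):
    if bot.servo_line(tcp(al),speed=120,until_force=15): st("hit %.2f"%al); break
st("end")
c=bot.read_camera("top"); Q=w2c(cloud(c))
bot.servo_line(tcp(3.35,40),speed=150)
bot.servo_line(c2w([-230,0,210]),speed=250); st("off")
for nme in("top","side"):
    c=bot.read_camera(nme); Q=w2c(cloud(c)); x,y,z=np.moveaxis(Q,-1,0)
    m=(abs(y)<26)&(x<-88)&(x>-112)&(z>120)&(z<175); q=Q[m]
    print(nme,len(q),np.round(np.percentile(q,[5,50,95],axis=0),1) if len(q) else "")
    if nme=="side": cv2.imwrite("pics/s4.png",cv2.resize(c["image"][90:290,70:330],None,fx=3,fy=3)[:600,:800])
    else: cv2.imwrite("pics/t4.png",cv2.resize(c["image"][90:240,200:460],None,fx=3,fy=3))
E
```

```text
out 16.96 [-2.894e+02  1.000e-01  2.199e+02] [-0.1  0.1  1.1]
pre 17.7 [-226.1    0.5   88.1] [0.9 0.1 1.3]
end 19.89 [-125.8   -0.2  141.1] [0.5 0.9 0.2]
off 20.98 [-2.295e+02 -2.000e-01  2.095e+02] [-0.5 -0.1  1.2]
top 191 [[-106.2  -21.4  121. ]
 [ -95.1   -1.2  134.5]
 [ -88.5   22.2  140.9]]
side 195 [[-106.   -21.   121.3]
 [ -95.2    1.4  132.7]
 [ -88.2   20.7  141.6]]
```

View pics/s4.png

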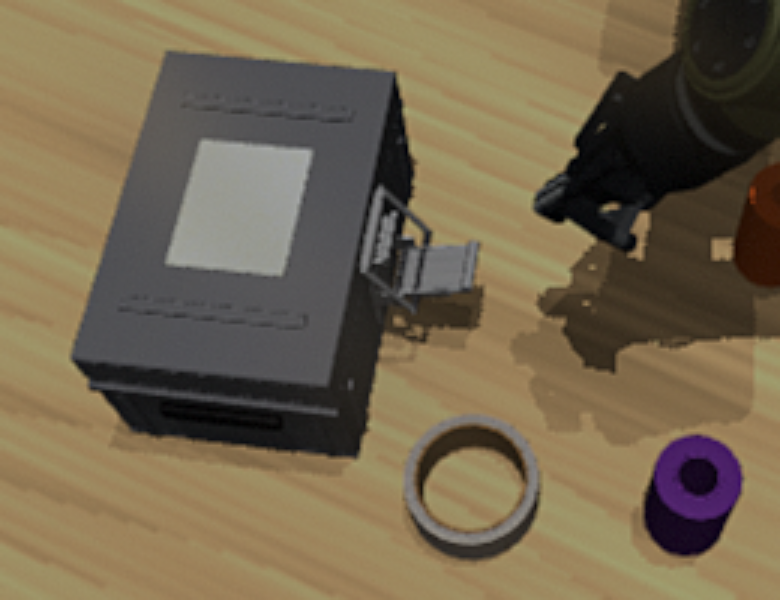

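The bail leans on the skirt above the keeper at (378,235) in the picture, with the bar at about x -95, z 136. The lever stands out at (440,270). Now I press the lever down along its arc.

```bash
cat > press.py <<'E'
from h import *
b=np.radians(55); A=att(b)
st=lambda t:(lambda s:print(t,round(s["clock"],2),np.round(w2c(s["ee_pos"]),1),np.round(s["ft_force"]@cx_,1),np.round(s["ft_force"],1)))(bot.read_state())
d=np.array([np.cos(b),0,-np.sin(b)]); n=np.array([np.sin(b),0,np.cos(b)])
def tcp(th,gap=0):
    e=np.array([-np.sin(th),0,-np.cos(th)]); m=np.array([-np.cos(th),0,np.sin(th)])
    r=52-5*np.clip(th/2,0,1)
    return c2w(np.array([-110,0,72])+r*e+(4+gap+11*abs(m@n))*m-19*d)
if __name__=="__main__":
    bot.servo_line(tcp(2.15,30),speed=200); st("pre")
    for th in [2.0,1.75,1.5,1.25,1.0,.8,.6,.4,.25,.12,0,-.06]:
        h=bot.servo_line(tcp(th),speed=90,until_force=80); st("%.2f %s"%(th,h))
        if h: break
E
python3 press.py
```

```text
pre 21.78 [-136.2   -0.   150.4] -0.2 [0.6 0.4 0.7]
2.00 False 22.36 [-158.2    0.3  119.8] -0.4 [0.4 0.6 0.2]
1.75 False 22.67 [-165.6   -0.   107.8] 0.1 [ 0.3 -0.  -0.2]
1.50 False 22.98 [-1.696e+02 -1.000e-01  9.370e+01] -1.1 [-0.5  1.  -0.4]
1.25 False 23.29 [-1.695e+02 -1.000e-01  7.880e+01] -0.1 [-0.4 -0.   0.6]
1.00 False 23.61 [-164.8   -0.2   64.3] -0.0 [ 0.3  0.1 -0.4]
0.80 False 23.86 [-160.6   -0.2   56.6] 0.2 [-0.  -0.2 -0.7]
0.60 False 24.11 [-155.7   -0.2   50. ] -0.3 [-0.3  0.2  0.6]
0.40 False 24.36 [-149.5   -0.3   44. ] 0.3 [-0.4 -0.4  0.5]
0.25 False 24.61 [-144.2   -0.2   40.3] 0.1 [-0.3 -0.2 -0.4]
0.12 False 24.86 [-138.9   -0.2   37.5] -0.3 [-0.7  0.1 -0.6]
0.00 False 25.11 [-1.336e+02 -1.000e-01  3.540e+01] 0.4 [ 0.3 -0.3 -0.1]
-0.06 False 25.36 [-1.31e+02 -1.00e-01  3.48e+01] -0.3 [0.3 0.4 0.8]
```

I expected some lever force and felt none, so I'll look.

```bash
python3 - <<'E'
from h import *
for nme in("top","side"):
    c=bot.read_camera(nme); Q=w2c(cloud(c)); x,y,z=np.moveaxis(Q,-1,0)
    for nm,m in (("bar",(abs(y)<26)&(x<-88)&(x>-112)&(z>120)&(z<175)),("lid",(x>-80)&(x<80)&(abs(y)<120)&(z>130)&(z<175))):
        q=Q[m]; print(nme,nm,len(q),np.round(np.percentile(q,[5,50,95],axis=0),1).tolist() if len(q) else "", np.polyfit(q[:,0],q[:,2],1))
    if nme=="side": cv2.imwrite("pics/s5.png",cv2.resize(c["image"][120:240,130:290],None,fx=5,fy=5))
E
```

```text
top bar 187 [[-106.4, -22.3, 121.5], [-92.9, -1.3, 125.2], [-88.4, 22.3, 143.7]] [  0.64320065 189.06068435]
top lid 8013 [[-72.1, -108.7, 142.5], [-0.8, -3.9, 145.2], [71.8, 107.2, 147.9]] [3.14820658e-03 1.45174478e+02]
side bar 170 [[-106.2, -22.9, 122.5], [-92.9, 1.0, 125.7], [-88.3, 23.1, 143.2]] [  0.53707022 179.32481898]
side lid 7185 [[-71.9, -105.9, 143.9], [-0.7, 10.5, 146.3], [72.0, 109.7, 148.9]] [3.55255977e-03 1.46375070e+02]
```

View pics/s5.png

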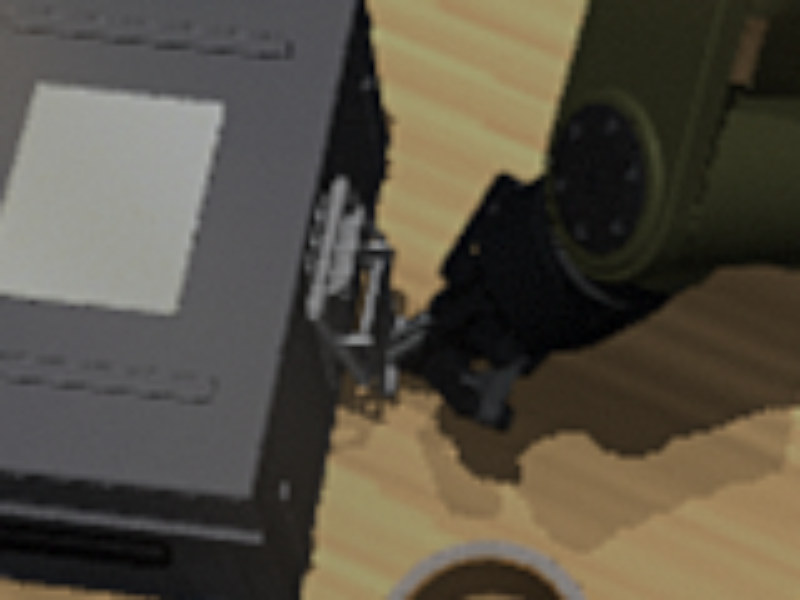

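It worked. The bar has dropped into the trough (top at about 125) and the lid slope went from -0.0205 to +0.003. I'll press on to contact to make sure the lever is fully down, retreat, and measure.

```bash
python3 - <<'E'
from press import *
p=tcp(-.06)
print(bot.servo_line(p+8*cx_,speed=20,until_force=25)); st("press")
bot.servo_line(c2w([-190,0,60]),speed=120); bot.servo_line(c2w([-260,0,220]),speed=250); bot.move_to(c2w([-330,-60,300]),A); st("off")
for nme in("top","side"):
    c=bot.read_camera(nme); Q=w2c(cloud(c)); x,y,z=np.moveaxis(Q,-1,0)
    for nm,m in (("bar",(abs(y)<18)&(x<-91)&(x>-103)&(z>110)&(z<175)),("lid",(x>-80)&(x<80)&(abs(y)<120)&(z>130)&(z<175)),("lever",(x<-105)&(x>-180)&(abs(y)<18)&(z>5)&(z<70))):
        q=Q[m]; print(nme,nm,len(q),np.round(np.percentile(q,[5,50,95],axis=0),1).tolist() if len(q) else "", np.polyfit(q[:,0],q[:,2],1) if nm=="lid" else "")
        if nm=="lever" and len(q)>10: print("x vs z",np.polyfit(q[:,2],q[:,0],1))
    if nme=="side": cv2.imwrite("pics/s6.png",cv2.resize(c["image"][100:260,60:270],None,fx=3.7,fy=3.7))
E
```

```text
True
press 25.77 [-1.286e+02  1.000e-01  3.440e+01] -13.6 [-5.4 12.5  8. ]
off 27.88 [-329.7  -60.   299. ] -0.4 [ 0.2  0.4 -0.1]
top bar 86 [[-100.8, -16.1, 114.1], [-96.8, 0.6, 122.6], [-91.9, 16.1, 126.2]] 
top lid 8024 [[-72.3, -108.7, 142.5], [-0.7, -3.8, 145.2], [72.0, 107.1, 147.9]] [1.78090878e-03 1.45211311e+02]
top lever 82 [[-115.2, -16.3, 14.7], [-110.9, 0.4, 25.9], [-110.3, 16.3, 60.0]] 
x vs z [ 5.66677523e-02 -1.13610109e+02]
side bar 78 [[-101.4, -15.7, 117.1], [-96.8, 0.5, 123.9], [-92.0, 16.5, 127.3]] 
side lid 7179 [[-72.2, -105.9, 144.0], [-0.5, 10.7, 146.4], [71.8, 109.7, 149.0]] [2.24937070e-03 1.46419398e+02]
side lever 81 [[-115.0, -16.9, 16.0], [-110.8, -0.8, 31.0], [-110.1, 15.6, 62.2]] 
x vs z [ 7.88271417e-02 -1.14500957e+02]
```

View pics/s6.png

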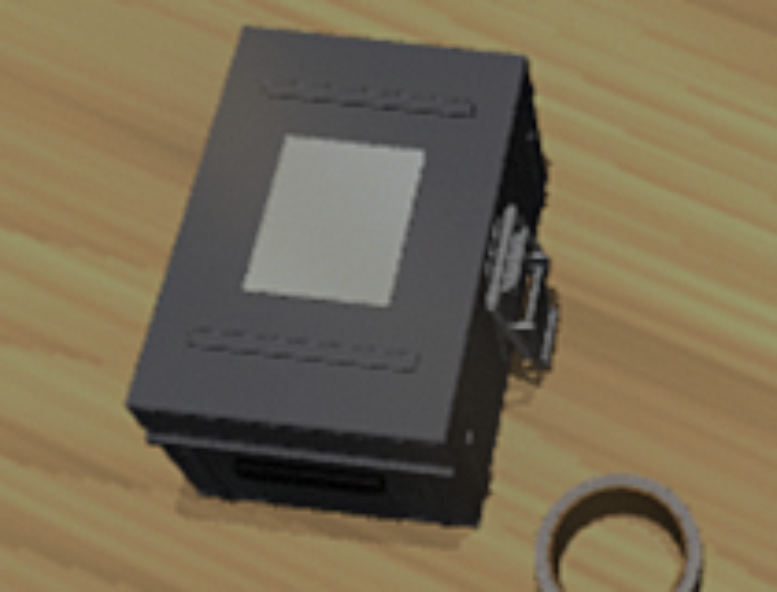

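The bar is in the trough behind the lip, the lever hangs flat at (545,315), the lid is flat, and the robot is clear. Handing in.

```bash
python3 -c "
from rig import bot
print(bot.finish_job(), bot.read_state()['clock'])"
```

```text
the job is handed in; nothing more can be done
the job is handed in; nothing more can be done
```

I put the loose roll on the empty post, shut the lid, swung the bail over the keeper and pressed the lever right down. I handed the job in at about 28 s of the 72 s allowed. The hand-in reports no verdict, so the checks below are my own.

**Last checks:**
- **Roll:** measured before the lid was shut, its top was level with the three packed rolls (104.0). It stood on their grid to within about 2 mm and went down without resistance. I could not see it again once the lid was closed.
- **Lid:** it rested at 0.0205 rad on the seal. Once latched, both cameras put it at about -0.002 rad, against the limit of 0.010.
- **Bail bar:** it lies behind the lip at about x -97, z 122 in the case frame. The keeper seat is at x -99, z 122.
- **Lever:** it stopped firmly in a final press set to halt at 25 N and hangs flat. The raw fit gives 0.06–0.08 rad, part of which comes from the rolled end, so I put the true angle at about 0.02–0.04. The limit is 0.10.
- **Other objects:** I kept the arm clear of the jar, can and tape, but I did not measure them again afterwards. The packed rolls were still in place just before the lid was shut.

**Disagreements:**
- The two cameras differed by up to about 3 mm in x, so I used their average.
- I felt almost no force while swinging the lever down. The pictures showed it had gone down all the same.

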